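Set the air-scribe flow valve by its clicks

TASK

Set the air flow for the scribe on the small valve block: turn the round fluted dial clockwise until it is snug against its closing stop, firmly felt but not forced, then open it (anticlockwise) by exactly four clicks, which you have to feel. Only then swing the shut-off lever fully open, in line with the block and pointing away from the dial, and leave the other things on the bench where they lie.

Things in the scene. Friction and masses are not known exactly. Their poses are not given: they have to be found in the camera images.
- valve_block: Grey metal air valve block 70 x 196 x 45 mm (x, y, z) on a dark flange 80 x 230 mm, screwed down, does not move; brass fittings reach 136 mm from its middle. Origin: centre of the underside; z up, y along the block from the lever to the dial. On its top stand the dial (y = +50 mm) and the lever (y = -65 mm). Its place varies by 15 cm, its yaw by 0.4 rad either way.
- dial_grip (a point): Point on the dial's upright axis, 20 mm above the block's top, at mid height of the grip; has the block's axes, does not turn. The dial is a fluted black cylinder 48 mm across, from 4 to 36 mm above the block's top. It turns about 3 rad in all, so it may need several grasps; it starts opened by an unknown number of clicks. Clockwise from above closes.
- dial_top (a point): Centre of the dial's top face (does not turn). Clicks: drag is under 0.05 N m; each click is a ridge that resists with 0.25 to 0.45 N m, ever more easily up to its crest, then lets go and pulls on as hard the other way until it drops in the notch. Clicks are unevenly spaced, 22 to 32 degrees apart. Let go, the dial settles in its notch. From first touch of the seat the first crest comes within 25 degrees: click one.
- dial_foot (a point): Point on the dial's axis at the block's top (does not turn). Closing stop: a rubber-faced seat without a click; resistance does not let go there but grows steadily by 0.3 N m per 0.1 rad. 0.55 to 0.9 N m held a moment is snug, above 1.1 N m is forced. When let go there the dial springs back to first touch of the seat and passes no ridge.
- lever_axis (a point): Point on the lever's upright pivot axis, 14 mm above the block's top, at mid height of the lever's handle. Fixed to the block, with the block's axes.
- lever_end (a point): Point on the handle of the shut-off lever, 60 mm from its pivot, at mid width and mid height. Handle: straight black-sleeved bar 10 mm thick and 16 mm high, reaching 72 mm from the pivot, with 6 mm of free space between it and the block's top. This point turns with the lever; its x axis points from here back to the pivot.
- shutoff (a joint): Angle of the shut-off lever: 0 = shut, across the block, handle pointing along the block's -x; grows anticlockwise seen from above to 1.57 = fully open against its stop, in line with the block, handle pointing along -y, away from the dial. Stiff: about 0.1 N m, stays where it is left.
- scribe: Compressed-air pen, dark, 66 x 171 x 17 mm, lying loose on the bench behind the block; bystander. Origin under its centre.
- toe: Small fossil toe bone 67 x 82 x 30 mm, loose, beyond the dial end of the block; bystander. Origin under its centre.
- chalk: Pale lump of rock 43 x 43 x 24 mm, loose, in front of the dial half of the block; bystander. Origin under its centre.

How it is judged:
By the outcome, as a careful person would: the job done as asked, in the order asked, and still so for the second after the job is handed in, with the robot touching nothing.
It also fails if it takes over 72 s, if anything falls off the work surface, if the arm or the gripper's body presses on something with over 40 N, if the wrist force passes 120 N, or if a joint passes its speed limit or range.

ROBOT

A 6-joint arm with a two-finger parallel gripper is mounted at the origin on a cart in front of the work surface, level with it; the furniture and walls round the work are solid. World frame = base frame: x ahead of the robot, y to its left, z up, the work surface at z = 0. Lengths are in m, angles in rad, forces in N, time in s.
With the tool pointing down it reaches from about 0.425 to 0.95 m from the base axis. Payload 3.5 kg.
Tool frame: the origin (TCP) lies at the very end of the fingers, on their centre line; the grasp point (between the pads) lies 19 mm behind it (grip_depth is the distance from the TCP to the grasp point, in m); x points along the fingers, z is the direction in which the jaws open and shut, and the axes are right-handed (so a half turn about x gives the same grasp; the last joint's range is limited). The gripper opens to 85 mm and grips with 20 to 120 N. Pads are 22 mm wide; open, the fingers measure 114 mm over their backs; the gripper's body (76 mm by 85 mm) begins 54 mm behind the grasp point. The pads swing forward as they close: fully open they stand 13 mm farther back than shut.
Start: joints at [-1.387, 0.286, 1.577, -0, 1.279, -0.15], TCP at [0.221, -0.638, 0.231] pointing down, gripper open.
Joint ranges: [-2.77, 2.77], [-0.9, 2.22], [0.21, 2.48], [-1.53, 4.67], [0.24, 2.81], [-2.84, 2.84]. Speed limits (rad/s): [2.79, 2.79, 3.14, 3.14, 3.14, 3.14].

INTERFACE

Orientations are given as a unit quaternion [x, y, z, w].
In Python, from plant import get_state, read_camera, calibration, sign_off, recognise, grip_depth gives the robot as it stands. The module is installed in compiled form; this text tells all that it offers.
- The arm moves only by the tool servo_tool, never from a script. Its argument "deltas" is a list that holds one entry, the list of rows, each a list of 4 numbers: the shift along the world's x, y, z scaled (see below), then the turn about the world's z scaled (see below). In form: [[[tx, ty, tz, spin], ...]]. A call has exactly 5 rows; each row is the pose to reach, as a shift and turn from the pose commanded when the call began; what a row does not reach only later rows make up. The controller multiplies each number of a shift by 10 cm and each number of a turn by 90 degrees. A row lasts 1/10 s, in which the tool goes at most 50 mm and 8.59 degrees, less where a joint would pass 70% of its speed; a pose out of reach is approached as far as the arm can. A call with a number of a shift or a turn outside -1 to 1 is refused whole. A call with a gripper value outside its range is refused whole. "claw" is the gripper's target within -1 to 1 (fully open at 1, half-way at 0, shut at -1), set as the call begins (left out, the last holds). The fingers move at their own pace and stop on an object; "force" is the grip in N (left out, the last holds). Time passes only in rows, so rows that repeat a pose let the fingers close, or fill a call up. It gives the time, the measured TCP pose, the force and the opening at its end, in the units of the state.
- get_state(): the state, without advancing time (a new reading comes with each control period).
- read_camera(name): name is "side" or "top" or "wrist"; returns the picture (384x512x3 uint8, blue, green, red); there is no depth.
- calibration(name): a dict with "intrinsics" (3x3 intrinsics, pixels), "dist" ([k1, k2, p1, p2, k3] as OpenCV has them; the pictures are not rectified), "R" (3x3) and "t" (3): a world point X has camera coordinates R X + t; the wrist camera has in their place "T_tool_cam" (4x4, takes a point from camera to tool coordinates, whose origin is the TCP and whose axes are the tool frame's). Camera axes: x right, y down, z forward; pixel columns grow to the right and rows downward; lengths in m; the calibration is good to about 2 mm. A picture is of the moment at which its call begins: read the wrist's pose just before it. calibration takes no time and is no camera call.
- sign_off(): hands the job in, once; it reports no verdict.
Trained networks look in the newest picture that a camera, given by its name, has taken for a name from the list of things; names that differ only in an ending like _2 or _b are one class to them, and where a whole thing is asked for, a point or a joint stands for the part that bears it (a point fixed in the world has none). Each returns a list of dicts, best first, with "p" (0 to 1); they miss things now and then, are a little off and sometimes report something else, mostly with a low value. They report only what shows in the picture. A call takes as long as a camera call.
- recognise(camera, query): "at" ([x, y, z] in m, in world coordinates, good to about 4 mm: the middle of the surface that is visible of it).
The state is a dict: "time": time; "qpos": joint angles; "dq": joint speeds; "joint_efforts": joint torques, N m; "eef_pos": TCP position; "tcp_rot": TCP orientation; "contact_force": force on the tool from outside, world axes, zero at the start; "wrist_torque": the same for the moment, N m; "opening": opening from 0.0 (shut) to 1.0 (fully open).
Only numpy, scipy, OpenCV 4.12 (cv2) and the standard library are available. Lean on these libraries where they do the work, as an engineer would, in place of code of your own. Each camera call takes 0.05 s, during which the arm holds its last target. There are 200 camera calls.

## Working session

There is one attempt and no reset: what is moved stays moved. The work goes in short steps, Python scripts to look and compute and a tool call to move; the robot and the scene stay as the last step left them, time stands still between calls to the robot, and variables do not carry over. Pictures are saved under pics/ and viewed, about 8 in all and at most 12, crops included, and the job is handed in when it is done.

Besides the shell and the picture viewer there is one more tool, called after "Call:" as name(argument=value, ...) on one line, values as JSON. servo_tool: Moves the arm, as the interface text tells. Its arguments: {"type":"object","properties":{"deltas":{"type":"array"},"claw":{"type":"number"},"force":{"type":"number"}},"required":["deltas"]}

```bash
mkdir -p pics; cat > h.py <<'E'
import numpy as np, cv2
from scipy.spatial.transform import Rotation as R
from plant import *
def snap(n,f):
    s=get_state(); im=read_camera(n); cv2.imwrite('pics/'+f,im); return s,im
E
python3 - <<'E'
from h import *
s,_=snap('top','t1.png'); snap('side','s1.png')
print({k:np.round(v,3) for k,v in s.items()}, grip_depth)
for c in('top','side'):
  for q in('valve_block','dial_grip','dial_top','lever_end','shutoff','scribe','toe','chalk'):
    print(c,q,[(np.round(d['at'],3),round(d['p'],2)) for d in recognise(c,q)[:2]])
a=cv2.imread('pics/t1.png')
cv2.imwrite('pics/ts1.png',cv2.resize(np.vstack([a,cv2.imread('pics/s1.png')]),(400,600)))
E
```

```text
{'time': np.float64(0.0), 'qpos': array([-1.387,  0.287,  1.578,  0.   ,  1.279, -0.15 ]), 'dq': array([0.001, 0.001, 0.001, 0.   , 0.   , 0.   ]), 'joint_efforts': array([ 1.0000e-03, -4.0597e+01, -2.9263e+01, -0.0000e+00,  6.0000e-03,
        0.0000e+00]), 'eef_pos': array([ 0.221, -0.637,  0.23 ]), 'tcp_rot': array([ 0.411,  0.577, -0.409,  0.576]), 'contact_force': array([-0.042, -0.837, -0.523]), 'wrist_torque': array([-0.   ,  0.049, -0.008]), 'opening': np.float64(1.001)} 0.0187
top valve_block [(array([0.547, 0.188, 0.047]), 0.93), (array([0.505, 0.126, 0.064]), 0.64)]
top dial_grip [(array([0.541, 0.188, 0.045]), 0.8), (array([0.509, 0.122, 0.062]), 0.72)]
top dial_top [(array([0.542, 0.184, 0.05 ]), 0.74)]
top lever_end [(array([0.441, 0.269, 0.016]), 0.53), (array([0.509, 0.128, 0.069]), 0.46)]
top shutoff [(array([0.51 , 0.126, 0.064]), 0.75)]
top scribe [(array([0.662, 0.152, 0.014]), 0.64)]
top toe [(array([0.568, 0.403, 0.025]), 0.67)]
top chalk [(array([0.443, 0.268, 0.012]), 0.71)]
side valve_block [(array([0.537, 0.238, 0.046]), 0.68)]
side dial_grip [(array([0.539, 0.241, 0.045]), 0.74)]
side dial_top [(array([0.542, 0.235, 0.048]), 0.87), (array([0.442, 0.274, 0.016]), 0.2)]
side lever_end [(array([0.504, 0.13 , 0.062]), 0.52)]
side shutoff [(array([0.51 , 0.126, 0.065]), 0.54)]
side scribe [(array([0.656, 0.163, 0.016]), 0.65)]
side toe [(array([0.538, 0.237, 0.048]), 0.69), (array([0.566, 0.419, 0.02 ]), 0.64)]
side chalk [(array([0.441, 0.275, 0.017]), 0.58)]
```

View pics/t1.png

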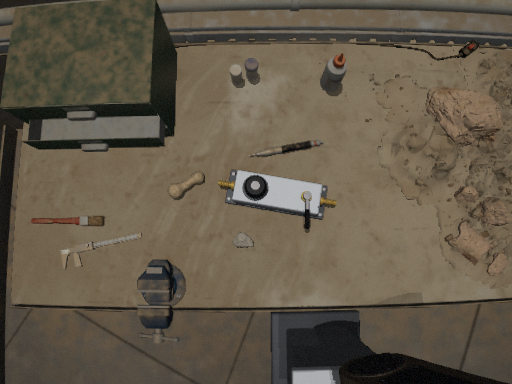

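View pics/s1.png

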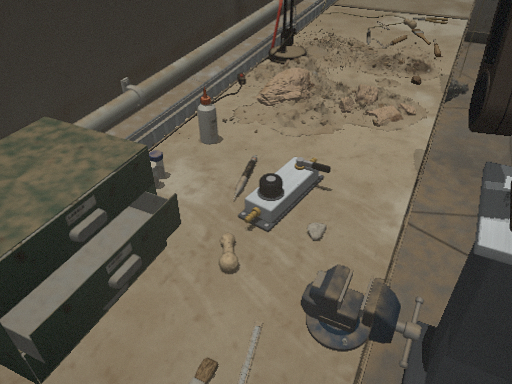

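Top picture: dial at about (256,187), lever pivot at (307,196), handle end at (307,226), so the lever is shut. Side picture: dial at (270,180), pivot at (300,163), handle end at (327,169). Next I triangulate these and check the spacing and heights.

```bash
cat >> h.py <<'E'
def cam(n,s=None):
    c=calibration(n); K=np.array(c['intrinsics'],float); d=np.array(c['dist'],float)
    if 'R' in c: return K,d,np.array(c['R']),np.array(c['t']).ravel()
    T=np.eye(4); T[:3,:3]=R.from_quat(s['tcp_rot']).as_matrix(); T[:3,3]=s['eef_pos']
    M=np.linalg.inv(T@np.array(c['T_tool_cam'])); return K,d,M[:3,:3],M[:3,3]
def proj(c,X):
    K,d,Rm,t=c; return cv2.projectPoints(np.array(X,float).reshape(-1,1,3),cv2.Rodrigues(Rm)[0],t,K,d)[0].reshape(-1,2)
def ray(c,p):
    K,d,Rm,t=c; u=cv2.undistortPoints(np.array([[p]],float),K,d).ravel()
    v=Rm.T@np.array([u[0],u[1],1]); return -Rm.T@t, v/np.linalg.norm(v)
def tri(obs):
    A=0;b=0
    for c,p in obs:
        o,v=ray(c,p); P=np.eye(3)-np.outer(v,v); A=A+P; b=b+P@o
    X=np.linalg.solve(A,b); return X,[np.round(proj(c,X)[0]-p,1) for c,p in obs]
def onz(c,p,z):
    o,v=ray(c,p); return o+v*(z-o[2])/v[2]
E
python3 - <<'E'
from h import *
t,s=cam('top'),cam('side')
for n,a,b in(('dialtop',(256,186),(270,179)),('pivot',(307,196),(300,163)),('hend',(307,226),(327,169))):
    X,e=tri([(t,a),(s,b)]); print(n,X.round(4),e, 'at z', onz(t,a,.081 if n=='dialtop' else .067).round(4))
a=cv2.imread('pics/t1.png')[150:250,200:360]; b=cv2.imread('pics/s1.png')[140:240,220:380]
cv2.imwrite('pics/c1.png',cv2.resize(np.hstack([a,b]),None,fx=2.5,fy=2.5,interpolation=2))
E
```

```text
dialtop [0.5603 0.2351 0.0763] [array([-0.3, -0.9]), array([1. , 0.2])] at z [0.5575 0.2345 0.081 ]
pivot [0.5385 0.1221 0.053 ] [array([-0. , -0.1]), array([0.1, 0. ])] at z [0.5364 0.1239 0.067 ]
hend [0.4729 0.125  0.0578] [array([-0.1, -0.4]), array([0.4, 0.1])] at z [0.4714 0.126  0.067 ]
```

View pics/c1.png

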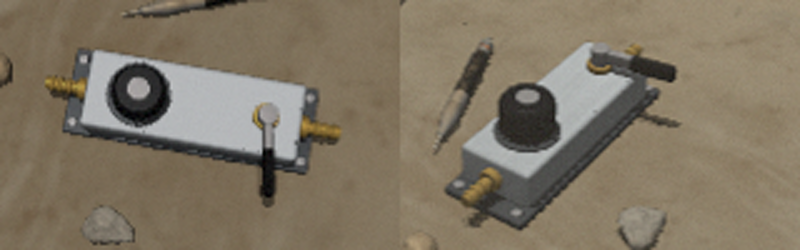

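```bash
python3 - <<'E'
from h import *
s=get_state(); print(R.from_quat(s['tcp_rot']).as_matrix().round(3), np.array(calibration('wrist')['T_tool_cam']).round(3))
t,sd=cam('top'),cam('side')
print(tri([(t,(256,185.6)),(sd,(272,177))]))
print(tri([(t,(307,196)),(sd,(300.5,160.5))]), tri([(t,(306.8,229)),(sd,(329,169))]))
E
```

```text
[[ 0.     0.945  0.328]
 [-0.     0.328 -0.945]
 [-1.     0.     0.   ]] [[-0.    -0.298  0.955 -0.144]
 [-0.    -0.955 -0.298  0.075]
 [ 1.    -0.     0.    -0.   ]
 [ 0.     0.     0.     1.   ]]
(array([0.55826709, 0.23455346, 0.0822705 ]), [array([-0. , -0.1]), array([0.1, 0. ])])
(array([0.53738494, 0.12312501, 0.0608554 ]), [array([-0. , -0.1]), array([0.1, 0. ])]) (array([0.46714123, 0.12614305, 0.06017088]), [array([-0.2, -0.9]), array([0.9, 0.1])])
```

Call:
servo_tool(deltas=[[[0.2,0.45,0.1,0],[0.4,0.9,0.2,0],[0.45,1,0.2,0],[0.45,1,0.2,0],[0.45,1,0.2,0]]], claw=1)

```text
time: 1.4
eef_pos: [0.2659, -0.5383, 0.2514]
tcp_rot: [0.41, 0.576, -0.41, 0.576]
contact_force: [-0.4, 0.7, -0.0]
opening: 0.999
```

Call:
servo_tool(deltas=[[[0.12,0.2,0,0.05],[0.24,0.4,0,0.1],[0.36,0.6,0,0.15],[0.48,0.8,0,0.22],[0.6,1,0,0.29]]])

```text
time: 1.9
eef_pos: [0.3258, -0.4385, 0.2508]
tcp_rot: [0.269, 0.654, -0.268, 0.654]
contact_force: [0.2, -0.4, -0.7]
opening: 1.0
```

Call:
servo_tool(deltas=[[[0.12,0.2,0,0.06],[0.24,0.4,0,0.12],[0.36,0.6,0,0.18],[0.48,0.8,0,0.24],[0.6,1,0,0.3]]])

```text
time: 2.4
eef_pos: [0.3863, -0.3385, 0.251]
tcp_rot: [0.109, 0.699, -0.109, 0.699]
contact_force: [-0.6, 0.3, -0.3]
opening: 0.999
```

Call:
servo_tool(deltas=[[[0.1,0.2,0,0.06],[0.2,0.4,0,0.12],[0.3,0.6,0,0.18],[0.4,0.8,0,0.24],[0.5,1,0,0.3]]])

```text
time: 2.9
eef_pos: [0.4366, -0.2386, 0.251]
tcp_rot: [-0.058, 0.705, 0.058, 0.705]
contact_force: [0.5, -0.6, -0.4]
opening: 1.003
```

Call:
servo_tool(deltas=[[[0.08,0.2,0,0.06],[0.16,0.4,0,0.12],[0.24,0.6,0,0.18],[0.32,0.8,0,0.24],[0.4,1,0,0.3]]])

```text
time: 3.4
eef_pos: [0.4769, -0.1385, 0.251]
tcp_rot: [-0.221, 0.672, 0.22, 0.672]
contact_force: [0.8, -0.5, -0.5]
opening: 1.002
```

Call:
servo_tool(deltas=[[[0.06,0.2,0,0.06],[0.12,0.4,0,0.12],[0.18,0.6,0,0.18],[0.24,0.8,0,0.24],[0.3,1,0,0.3]]])

```text
time: 3.9
eef_pos: [0.5071, -0.0384, 0.251]
tcp_rot: [-0.371, 0.602, 0.371, 0.602]
contact_force: [0.2, 0.4, -0.0]
opening: 1.001
```

Call:
servo_tool(deltas=[[[0.04,0.2,0,0.06],[0.08,0.4,0,0.12],[0.12,0.6,0,0.18],[0.16,0.8,0,0.24],[0.2,1,0,0.3]]])

```text
time: 4.4
eef_pos: [0.5273, 0.0617, 0.2509]
tcp_rot: [-0.501, 0.499, 0.501, 0.498]
contact_force: [0.2, 0.3, 0.1]
opening: 1.003
```

Call:
servo_tool(deltas=[[[0.02,0.25,0,0.06],[0.04,0.5,0,0.12],[0.08,0.8,0,0.18],[0.1,1,0,0.21],[0.1,1,0,0.21]]])

```text
time: 4.9
eef_pos: [0.5373, 0.1631, 0.2508]
tcp_rot: [-0.576, 0.41, 0.577, 0.409]
contact_force: [0.3, -0.4, -0.6]
opening: 1.002
```

```bash
python3 - <<'E'
from h import *
s,im=snap('wrist','w1.png'); print(s['time'],s['eef_pos'].round(4),s['qpos'].round(3),s['contact_force'].round(2),s['wrist_torque'].round(3))
c=cam('wrist',s)
print(proj(c,[[.5583,.2345,.081],[.5374,.1231,.067]]).round(1))
E
```

```text
4.9 [0.5373 0.1631 0.2508] [ 0.114  0.022  1.838  0.     1.282 -1.792] [ 0.32 -0.41 -0.62] [-0.025  0.007 -0.044]
[[318.9 212. ]
 [217.5 152. ]]
```

View pics/w1.png

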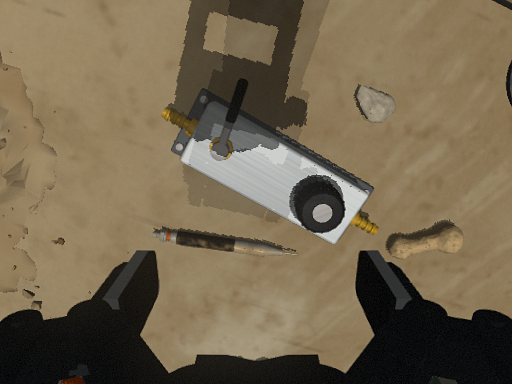

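The wrist picture shows the dial's top at (322,212), the lever pivot at (221,149), the handle end at (243,82), and the toe and scribe clear. I'll fuse the three views.

```bash
python3 - <<'E'
from h import *
s=get_state(); w=cam('wrist',s); t,sd=cam('top'),cam('side')
print(tri([(w,(322.5,212.5)),(t,(256,185.6)),(sd,(272,177))]), onz(w,(322.5,212.5),.081))
print(tri([(w,(221,149)),(t,(307,196)),(sd,(300.5,160.5))]), onz(w,(221,149),.067))
print(tri([(w,(243,82)),(t,(306.8,229)),(sd,(329,169))]), onz(w,(243,82),.067))
for p in((388,229-3),(165,115)): print(onz(w,p,.02))
E
```

```text
(array([0.5575853 , 0.23540459, 0.08317771]), [array([-0.9,  0.5]), array([-0.4,  0.2]), array([ 0.2, -0. ])]) [0.55747681 0.23677157 0.081     ]
(array([0.53632095, 0.1236247 , 0.06111682]), [array([-0.9,  1.7]), array([-0.2,  0.4]), array([0.4, 0.1])]) [0.53316589 0.12416194 0.067     ]
(array([0.46737175, 0.12504454, 0.05923834]), [array([1. , 0.2]), array([ 0.2, -0.9]), array([0.9, 0.2])]) [0.46742064 0.12444239 0.067     ]
[0.5659046  0.33723367 0.02      ]
[0.52723383 0.05401391 0.02      ]
```

Call:
servo_tool(deltas=[[[0.1,0.35,-0.3,0],[0.2,0.73,-0.6,0],[0.2,0.73,-0.9,0],[0.2,0.73,-1,0],[0.2,0.73,-1,0]]])

```text
time: 5.45
eef_pos: [0.5554, 0.2335, 0.149]
tcp_rot: [-0.575, 0.412, 0.577, 0.409]
contact_force: [-0.4, -1.1, 0.7]
opening: 1.003
```

```bash
python3 - <<'E'
from h import *
s,im=snap('wrist','w2.png'); print(s['time'],s['eef_pos'].round(4),s['qpos'].round(3),s['contact_force'].round(2),s['wrist_torque'].round(3))
c=cam('wrist',s)
print(proj(c,[[.5578,.236,.081],s['eef_pos']]).round(1))
E
```

```text
5.45 [0.5554 0.2335 0.149 ] [ 2.300e-01  2.110e-01  1.825e+00 -1.000e-03  1.111e+00 -1.672e+00] [-0.35 -1.07  0.65] [ 0.057 -0.006  0.021]
[[259.1 210.6]
 [256.7 255.5]]
```

View pics/w2.png

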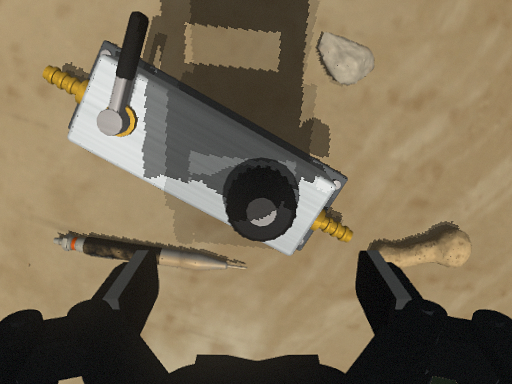

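The dial top's centre is at (261.5,212) and the predicted point is (259,211), so they agree to about 1 mm.

```bash
python3 - <<'E'
from h import *
s=get_state(); print(s['time'],s['eef_pos'].round(4)); w=cam('wrist',s)
print(onz(w,(261.5,212),.081))
# Pivot and handle from near
a=onz(w,(116,122),.067); b=onz(w,(137,20),.067); print(a,b,(b-a)[:2])
E
```

```text
5.5 [0.5566 0.2338 0.1512]
[0.56041624 0.23846803 0.081     ]
[0.53688708 0.12833551 0.067     ] [0.47132187 0.12627994 0.067     ] [-0.06556521 -0.00205558]
```

Call:
servo_tool(deltas=[[[0,0,-0.3,0],[0,0,-0.5,0],[0,0,-0.6,0],[0,0,-0.6,0],[0,0,-0.6,0]]])

```text
time: 6.0
eef_pos: [0.5575, 0.2351, 0.0932]
tcp_rot: [0.577, -0.409, -0.575, -0.411]
contact_force: [1.5, -0.1, -0.1]
opening: 1.001
```

Call:
servo_tool(deltas=[[[0.01,0.01,-0.2,0],[0.01,0.01,-0.43,0],[0.01,0.01,-0.43,0],[0.01,0.01,-0.43,0],[0.01,0.01,-0.43,0]]])

```text
time: 6.5
eef_pos: [0.5587, 0.2366, 0.0505]
tcp_rot: [0.577, -0.409, -0.575, -0.411]
contact_force: [-0.4, 0.4, 0.8]
opening: 0.998
```

Call:
servo_tool(deltas=[[[0,0,0,0],[0,0,0,0],[0,0,0,0],[0,0,0,0],[0,0,0,0]]], claw=-1, force=80)

```text
time: 7.0
eef_pos: [0.5574, 0.2372, 0.0497]
tcp_rot: [-0.576, 0.41, 0.576, 0.411]
contact_force: [-2.5, 2.4, 5.3]
opening: 0.541
```

```bash
cat > g.py <<'E'
from h import *
s=get_state(); m=R.from_quat(s['tcp_rot']).as_matrix()
print('t %.2f'%s['time'],s['eef_pos'].round(4),'jaw %.2f deg'%np.degrees(np.arctan2(m[1,2],m[0,2])),'q6 %.3f'%s['qpos'][5],'F',s['contact_force'].round(1),'T',s['wrist_torque'].round(3),'e6 %.3f'%s['joint_efforts'][5],'op %.3f'%s['opening'])
E
python3 g.py
```

```text
t 7.00 [0.5574 0.2372 0.0497] jaw 109.12 deg q6 -1.671 F [-2.5  2.4  5.3] T [ 0.308  0.428 -0.041] e6 0.003 op 0.541
```

Call:
servo_tool(deltas=[[[0,0,0,-0.03],[0,0,0,-0.06],[0,0,0,-0.09],[0,0,0,-0.09],[0,0,0,-0.09]]])

```text
time: 7.5
eef_pos: [0.5574, 0.2373, 0.0497]
tcp_rot: [-0.546, 0.449, 0.546, 0.45]
contact_force: [-2.7, 2.6, 5.4]
opening: 0.541
```

```bash
python3 g.py
```

```text
t 7.50 [0.5574 0.2373 0.0497] jaw 101.12 deg q6 -1.531 F [-2.7  2.6  5.4] T [0.308 0.401 0.351] e6 0.347 op 0.541
```

Call:
servo_tool(deltas=[[[0,0,0,-0.03],[0,0,0,-0.06],[0,0,0,-0.09],[0,0,0,-0.09],[0,0,0,-0.09]]])

```text
time: 8.0
eef_pos: [0.5574, 0.2375, 0.0498]
tcp_rot: [-0.512, 0.487, 0.513, 0.488]
contact_force: [-2.6, 2.8, 5.8]
opening: 0.539
```

```bash
python3 g.py
```

```text
t 8.00 [0.5574 0.2375 0.0498] jaw 92.85 deg q6 -1.388 F [-2.6  2.8  5.8] T [ 0.521  0.385 -0.14 ] e6 -0.162 op 0.539
```

Call:
servo_tool(deltas=[[[0,0,0,-0.03],[0,0,0,-0.06],[0,0,0,-0.09],[0,0,0,-0.09],[0,0,0,-0.09]]])

```text
time: 8.5
eef_pos: [0.5574, 0.2378, 0.0497]
tcp_rot: [-0.476, 0.522, 0.477, 0.523]
contact_force: [-2.9, 2.7, 5.1]
opening: 0.542
```

```bash
python3 g.py
```

```text
t 8.50 [0.5574 0.2378 0.0497] jaw 84.72 deg q6 -1.246 F [-2.9  2.7  5.1] T [ 0.675  0.448 -0.28 ] e6 -0.249 op 0.542
```

Call:
servo_tool(deltas=[[[0,0,0,-0.03],[0,0,0,-0.06],[0,0,0,-0.09],[0,0,0,-0.09],[0,0,0,-0.09]]])

```text
time: 9.0
eef_pos: [0.5574, 0.2379, 0.0498]
tcp_rot: [-0.439, 0.553, 0.44, 0.555]
contact_force: [-2.8, 5.2, 5.8]
opening: 0.54
```

```bash
python3 g.py
```

```text
t 9.00 [0.5574 0.2379 0.0498] jaw 76.78 deg q6 -1.106 F [-2.8  5.2  5.8] T [0.684 0.363 0.16 ] e6 0.214 op 0.540
```

Call:
servo_tool(deltas=[[[0,0,0,-0.03],[0,0,0,-0.06],[0,0,0,-0.09],[0,0,0,-0.09],[0,0,0,-0.09]]])

```text
time: 9.5
eef_pos: [0.5575, 0.2381, 0.0498]
tcp_rot: [-0.397, 0.583, 0.399, 0.585]
contact_force: [-3.0, 5.3, 5.7]
opening: 0.539
```

```bash
python3 g.py
```

```text
t 9.50 [0.5575 0.2381 0.0498] jaw 68.53 deg q6 -0.963 F [-3.   5.3  5.7] T [ 0.88   0.371 -0.169] e6 -0.205 op 0.539
```

Call:
servo_tool(deltas=[[[0,0,0,-0.02],[0,0,0,-0.04],[0,0,0,-0.06],[0,0,0,-0.06],[0,0,0,-0.06]]])

```text
time: 10.0
eef_pos: [0.5576, 0.2383, 0.0498]
tcp_rot: [-0.369, 0.602, 0.371, 0.604]
contact_force: [-2.2, 5.5, 5.4]
opening: 0.543
```

```bash
python3 g.py
```

```text
t 10.00 [0.5576 0.2383 0.0498] jaw 63.07 deg q6 -0.869 F [-2.2  5.5  5.4] T [ 0.934  0.266 -0.263] e6 -0.324 op 0.543
```

Call:
servo_tool(deltas=[[[0,0,0,-0.03],[0,0,0,-0.06],[0,0,0,-0.09],[0,0,0,-0.09],[0,0,0,-0.09]]])

```text
time: 10.5
eef_pos: [0.5576, 0.2384, 0.0497]
tcp_rot: [-0.326, 0.626, 0.328, 0.628]
contact_force: [-2.4, 5.8, 4.8]
opening: 0.541
```

```bash
python3 g.py
```

```text
t 10.50 [0.5576 0.2384 0.0497] jaw 55.06 deg q6 -0.728 F [-2.4  5.8  4.8] T [ 1.004  0.25  -0.019] e6 -0.016 op 0.541
```

Call:
servo_tool(deltas=[[[0,0,0,-0.03],[0,0,0,-0.06],[0,0,0,-0.08],[0,0,0,-0.08],[0,0,0,-0.08]]])

```text
time: 11.0
eef_pos: [0.5578, 0.2385, 0.0498]
tcp_rot: [-0.286, 0.645, 0.288, 0.648]
contact_force: [-2.1, 5.4, 4.0]
opening: 0.541
```

```bash
python3 g.py
```

```text
t 11.00 [0.5578 0.2385 0.0498] jaw 47.94 deg q6 -0.604 F [-2.1  5.4  4. ] T [1.087 0.166 0.3  ] e6 0.219 op 0.541
```

Call:
servo_tool(deltas=[[[0,0,0,-0.02],[0,0,0,-0.04],[0,0,0,-0.06],[0,0,0,-0.06],[0,0,0,-0.06]]])

```text
time: 11.5
eef_pos: [0.5579, 0.2386, 0.0497]
tcp_rot: [-0.256, 0.657, 0.258, 0.66]
contact_force: [-2.1, 5.5, 3.9]
opening: 0.547
```

```bash
python3 g.py
```

```text
t 11.50 [0.5579 0.2386 0.0497] jaw 42.59 deg q6 -0.510 F [-2.1  5.5  3.9] T [1.216 0.042 0.37 ] e6 0.350 op 0.547
```

Call:
servo_tool(deltas=[[[0,0,0,-0.02],[0,0,0,-0.04],[0,0,0,-0.05],[0,0,0,-0.05],[0,0,0,-0.05]]])

```text
time: 12.0
eef_pos: [0.558, 0.2387, 0.0498]
tcp_rot: [-0.23, 0.667, 0.232, 0.67]
contact_force: [-2.3, 6.6, 2.7]
opening: 0.537
```

```bash
python3 g.py
```

```text
t 12.00 [0.558  0.2387 0.0498] jaw 38.15 deg q6 -0.433 F [-2.3  6.6  2.7] T [ 1.491 -0.049  0.618] e6 0.591 op 0.537
```

Call:
servo_tool(deltas=[[[0,0,0,-0.01],[0,0,0,-0.02],[0,0,0,-0.02],[0,0,0,-0.02],[0,0,0,-0.02]]])

```text
time: 12.5
eef_pos: [0.558, 0.2387, 0.0498]
tcp_rot: [-0.22, 0.67, 0.222, 0.673]
contact_force: [-1.8, 5.7, 3.0]
opening: 0.54
```

```bash
python3 g.py
```

```text
t 12.50 [0.558  0.2387 0.0498] jaw 36.37 deg q6 -0.401 F [-1.8  5.7  3. ] T [ 1.489 -0.11   0.726] e6 0.669 op 0.540
```

Call:
servo_tool(deltas=[[[0,0,0,0],[0,0,0,0],[0,0,0,0],[0,0,0,0],[0,0,0,0]]])

```text
time: 13.0
eef_pos: [0.558, 0.2387, 0.0498]
tcp_rot: [-0.22, 0.67, 0.222, 0.673]
contact_force: [-2.7, 6.8, 4.0]
opening: 0.538
```

```bash
python3 g.py
```

```text
t 13.00 [0.558  0.2387 0.0498] jaw 36.38 deg q6 -0.402 F [-2.7  6.8  4. ] T [ 1.43  -0.116  0.589] e6 0.658 op 0.538
```

Call:
servo_tool(deltas=[[[0,0,0,-0.015],[0,0,0,-0.015],[0,0,0,-0.015],[0,0,0,-0.015],[0,0,0,-0.015]]])

```text
time: 13.5
eef_pos: [0.5581, 0.2387, 0.0498]
tcp_rot: [-0.212, 0.673, 0.214, 0.676]
contact_force: [-1.5, 5.5, 4.2]
opening: 0.538
```

```bash
python3 g.py
```

```text
t 13.50 [0.5581 0.2387 0.0498] jaw 35.04 deg q6 -0.378 F [-1.5  5.5  4.2] T [1.352 0.013 0.731] e6 0.658 op 0.538
```

Call:
servo_tool(deltas=[[[0,0,0,0.04],[0,0,0,0.08],[0,0,0,0.12],[0,0,0,0.12],[0,0,0,0.12]]])

```text
time: 14.0
eef_pos: [0.5579, 0.2385, 0.0498]
tcp_rot: [-0.274, 0.65, 0.276, 0.653]
contact_force: [-2.8, 6.3, 2.9]
opening: 0.542
```

```bash
python3 g.py
```

```text
t 14.00 [0.5579 0.2385 0.0498] jaw 45.73 deg q6 -0.565 F [-2.8  6.3  2.9] T [1.216 0.131 0.372] e6 0.290 op 0.542
```

Call:
servo_tool(deltas=[[[0,0,0,0.03],[0,0,0,0.06],[0,0,0,0.09],[0,0,0,0.09],[0,0,0,0.09]]])

```text
time: 14.5
eef_pos: [0.5577, 0.2384, 0.0498]
tcp_rot: [-0.319, 0.63, 0.321, 0.632]
contact_force: [-1.4, 6.7, 3.9]
opening: 0.54
```

```bash
python3 g.py
```

```text
t 14.50 [0.5577 0.2384 0.0498] jaw 53.75 deg q6 -0.705 F [-1.4  6.7  3.9] T [1.053 0.182 0.012] e6 0.048 op 0.540
```

Call:
servo_tool(deltas=[[[0,0,0,0.03],[0,0,0,0.06],[0,0,0,0.06],[0,0,0,0.06],[0,0,0,0.06]]])

```text
time: 15.0
eef_pos: [0.5576, 0.2383, 0.0498]
tcp_rot: [-0.347, 0.614, 0.349, 0.617]
contact_force: [-2.0, 5.2, 4.6]
opening: 0.541
```

```bash
python3 g.py
```

```text
t 15.00 [0.5576 0.2383 0.0498] jaw 59.03 deg q6 -0.798 F [-2.   5.2  4.6] T [ 0.94   0.231 -0.304] e6 -0.292 op 0.541
```

Call:
servo_tool(deltas=[[[0,0,0,0.025],[0,0,0,0.05],[0,0,0,0.05],[0,0,0,0.05],[0,0,0,0.05]]])

```text
time: 15.5
eef_pos: [0.5575, 0.2383, 0.0497]
tcp_rot: [-0.371, 0.6, 0.373, 0.602]
contact_force: [-3.0, 4.9, 4.6]
opening: 0.54
```

```bash
python3 g.py
```

```text
t 15.50 [0.5575 0.2383 0.0497] jaw 63.53 deg q6 -0.877 F [-3.   4.9  4.6] T [ 0.965  0.25  -0.318] e6 -0.306 op 0.540
```

Call:
servo_tool(deltas=[[[0,0,0,0.025],[0,0,0,0.05],[0,0,0,0.05],[0,0,0,0.05],[0,0,0,0.05]]])

```text
time: 16.0
eef_pos: [0.5575, 0.2381, 0.0497]
tcp_rot: [-0.395, 0.585, 0.397, 0.587]
contact_force: [-1.4, 5.3, 4.7]
opening: 0.539
```

```bash
python3 g.py
```

```text
t 16.00 [0.5575 0.2381 0.0497] jaw 68.10 deg q6 -0.956 F [-1.4  5.3  4.7] T [ 0.949  0.32  -0.051] e6 -0.020 op 0.539
```

Call:
servo_tool(deltas=[[[0,0,0,0.025],[0,0,0,0.05],[0,0,0,0.05],[0,0,0,0.05],[0,0,0,0.05]]])

```text
time: 16.5
eef_pos: [0.5574, 0.238, 0.0497]
tcp_rot: [-0.418, 0.569, 0.42, 0.57]
contact_force: [-2.2, 3.4, 5.4]
opening: 0.54
```

```bash
python3 g.py
```

```text
t 16.50 [0.5574 0.238  0.0497] jaw 72.68 deg q6 -1.035 F [-2.2  3.4  5.4] T [0.677 0.359 0.029] e6 -0.017 op 0.540
```

Call:
servo_tool(deltas=[[[0,0,0,0.025],[0,0,0,0.05],[0,0,0,0.05],[0,0,0,0.05],[0,0,0,0.05]]])

```text
time: 17.0
eef_pos: [0.5574, 0.2378, 0.0497]
tcp_rot: [-0.441, 0.552, 0.442, 0.553]
contact_force: [-2.6, 5.0, 5.1]
opening: 0.54
```

```bash
python3 g.py
```

```text
t 17.00 [0.5574 0.2378 0.0497] jaw 77.25 deg q6 -1.115 F [-2.6  5.   5.1] T [0.666 0.408 0.37 ] e6 0.311 op 0.540
```

Call:
servo_tool(deltas=[[[0,0,0,0.025],[0,0,0,0.05],[0,0,0,0.05],[0,0,0,0.05],[0,0,0,0.05]]])

```text
time: 17.5
eef_pos: [0.5574, 0.2378, 0.0498]
tcp_rot: [-0.462, 0.534, 0.463, 0.536]
contact_force: [-4.0, 3.6, 4.6]
opening: 0.537
```

```bash
python3 g.py
```

```text
t 17.50 [0.5574 0.2378 0.0498] jaw 81.71 deg q6 -1.193 F [-4.   3.6  4.6] T [0.614 0.389 0.186] e6 0.138 op 0.537
```

Call:
servo_tool(deltas=[[[0,0,0,0.025],[0,0,0,0.05],[0,0,0,0.05],[0,0,0,0.05],[0,0,0,0.05]]])

```text
time: 18.0
eef_pos: [0.5574, 0.2377, 0.0497]
tcp_rot: [-0.482, 0.516, 0.483, 0.518]
contact_force: [-2.2, 2.6, 6.3]
opening: 0.543
```

```bash
python3 g.py
```

```text
t 18.00 [0.5574 0.2377 0.0497] jaw 86.05 deg q6 -1.269 F [-2.2  2.6  6.3] T [ 0.68   0.437 -0.352] e6 -0.306 op 0.543
```

Call:
servo_tool(deltas=[[[0,0,0,0.025],[0,0,0,0.05],[0,0,0,0.05],[0,0,0,0.05],[0,0,0,0.05]]])

```text
time: 18.5
eef_pos: [0.5574, 0.2376, 0.0497]
tcp_rot: [-0.502, 0.497, 0.503, 0.498]
contact_force: [-2.1, 4.8, 6.8]
opening: 0.54
```

```bash
python3 g.py
```

```text
t 18.50 [0.5574 0.2376 0.0497] jaw 90.61 deg q6 -1.349 F [-2.1  4.8  6.8] T [ 0.624  0.414 -0.116] e6 -0.056 op 0.540
```

Call:
servo_tool(deltas=[[[0,0,0,0.025],[0,0,0,0.05],[0,0,0,0.05],[0,0,0,0.05],[0,0,0,0.05]]])

```text
time: 19.0
eef_pos: [0.5574, 0.2374, 0.0497]
tcp_rot: [-0.522, 0.476, 0.522, 0.477]
contact_force: [-2.2, 3.5, 5.1]
opening: 0.541
```

```bash
python3 g.py
```

```text
t 19.00 [0.5574 0.2374 0.0497] jaw 95.19 deg q6 -1.428 F [-2.2  3.5  5.1] T [0.384 0.399 0.175] e6 0.157 op 0.541
```

Call:
servo_tool(deltas=[[[0,0,0,0.025],[0,0,0,0.05],[0,0,0,0.05],[0,0,0,0.05],[0,0,0,0.05]]])

```text
time: 19.5
eef_pos: [0.5574, 0.2373, 0.0497]
tcp_rot: [-0.541, 0.455, 0.541, 0.456]
contact_force: [-3.0, 2.5, 5.0]
opening: 0.542
```

```bash
python3 g.py
```

```text
t 19.50 [0.5574 0.2373 0.0497] jaw 99.74 deg q6 -1.507 F [-3.   2.5  5. ] T [0.395 0.463 0.24 ] e6 0.207 op 0.542
```

Call:
servo_tool(deltas=[[[0,0,0,0.025],[0,0,0,0.05],[0,0,0,0.05],[0,0,0,0.05],[0,0,0,0.05]]])

```text
time: 20.0
eef_pos: [0.5574, 0.2372, 0.0498]
tcp_rot: [0.558, -0.433, -0.558, -0.434]
contact_force: [-2.6, 1.7, 4.5]
opening: 0.539
```

```bash
python3 g.py
```

```text
t 20.00 [0.5574 0.2372 0.0498] jaw 104.30 deg q6 -1.586 F [-2.6  1.7  4.5] T [0.325 0.454 0.311] e6 0.346 op 0.539
```

Call:
servo_tool(deltas=[[[0,0,0,0.025],[0,0,0,0.05],[0,0,0,0.05],[0,0,0,0.05],[0,0,0,0.05]]])

```text
time: 20.5
eef_pos: [0.5574, 0.2371, 0.0497]
tcp_rot: [-0.574, 0.412, 0.575, 0.413]
contact_force: [-2.5, 2.1, 5.8]
opening: 0.54
```

```bash
python3 g.py
```

```text
t 20.50 [0.5574 0.2371 0.0497] jaw 108.70 deg q6 -1.664 F [-2.5  2.1  5.8] T [0.385 0.442 0.17 ] e6 0.114 op 0.540
```

Call:
servo_tool(deltas=[[[0,0,0,0.025],[0,0,0,0.05],[0,0,0,0.05],[0,0,0,0.05],[0,0,0,0.05]]])

```text
time: 21.0
eef_pos: [0.5575, 0.2371, 0.0498]
tcp_rot: [-0.59, 0.389, 0.59, 0.391]
contact_force: [-2.0, 1.3, 5.9]
opening: 0.539
```

```bash
python3 g.py
```

```text
t 21.00 [0.5575 0.2371 0.0498] jaw 113.06 deg q6 -1.740 F [-2.   1.3  5.9] T [ 0.426  0.418 -0.329] e6 -0.365 op 0.539
```

Call:
servo_tool(deltas=[[[0,0,0,0.025],[0,0,0,0.05],[0,0,0,0.05],[0,0,0,0.05],[0,0,0,0.05]]])

```text
time: 21.5
eef_pos: [0.5575, 0.237, 0.0497]
tcp_rot: [-0.605, 0.366, 0.605, 0.367]
contact_force: [-3.2, 1.3, 5.9]
opening: 0.543
```

```bash
python3 g.py
```

```text
t 21.50 [0.5575 0.237  0.0497] jaw 117.58 deg q6 -1.819 F [-3.2  1.3  5.9] T [ 0.18   0.38  -0.293] e6 -0.258 op 0.543
```

Call:
servo_tool(deltas=[[[0,0,0,0.025],[0,0,0,0.05],[0,0,0,0.05],[0,0,0,0.05],[0,0,0,0.05]]])

```text
time: 22.0
eef_pos: [0.5576, 0.2368, 0.0497]
tcp_rot: [0.619, -0.342, -0.619, -0.342]
contact_force: [-2.3, 1.2, 5.7]
opening: 0.538
```

```bash
python3 g.py
```

```text
t 22.00 [0.5576 0.2368 0.0497] jaw 122.15 deg q6 -1.898 F [-2.3  1.2  5.7] T [ 0.12   0.374 -0.022] e6 -0.065 op 0.538
```

Call:
servo_tool(deltas=[[[0,0,0,0.025],[0,0,0,0.05],[0,0,0,0.05],[0,0,0,0.05],[0,0,0,0.05]]])

```text
time: 22.5
eef_pos: [0.5576, 0.2368, 0.0497]
tcp_rot: [0.632, -0.317, -0.632, -0.317]
contact_force: [-2.1, 1.1, 4.9]
opening: 0.539
```

```bash
python3 g.py
```

```text
t 22.50 [0.5576 0.2368 0.0497] jaw 126.73 deg q6 -1.978 F [-2.1  1.1  4.9] T [0.124 0.291 0.14 ] e6 0.093 op 0.539
```

Call:
servo_tool(deltas=[[[0,0,0,0.025],[0,0,0,0.05],[0,0,0,0.05],[0,0,0,0.05],[0,0,0,0.05]]])

```text
time: 23.0
eef_pos: [0.5577, 0.2367, 0.0497]
tcp_rot: [0.645, -0.291, -0.644, -0.292]
contact_force: [-2.3, 0.5, 5.7]
opening: 0.541
```

```bash
python3 g.py
```

```text
t 23.00 [0.5577 0.2367 0.0497] jaw 131.29 deg q6 -2.057 F [-2.3  0.5  5.7] T [0.075 0.36  0.278] e6 0.285 op 0.541
```

Call:
servo_tool(deltas=[[[0,0,0,0.025],[0,0,0,0.05],[0,0,0,0.05],[0,0,0,0.05],[0,0,0,0.05]]])

```text
time: 23.5
eef_pos: [0.5578, 0.2366, 0.0498]
tcp_rot: [0.655, -0.266, -0.655, -0.267]
contact_force: [-1.5, 1.2, 5.7]
opening: 0.543
```

```bash
python3 g.py
```

```text
t 23.50 [0.5578 0.2366 0.0498] jaw 135.69 deg q6 -2.134 F [-1.5  1.2  5.7] T [0.066 0.298 0.022] e6 0.001 op 0.543
```

Call:
servo_tool(deltas=[[[0,0,0,0.025],[0,0,0,0.05],[0,0,0,0.05],[0,0,0,0.05],[0,0,0,0.05]]])

```text
time: 24.0
eef_pos: [0.5578, 0.2366, 0.0498]
tcp_rot: [0.665, -0.241, -0.664, -0.242]
contact_force: [-2.0, -0.2, 5.7]
opening: 0.538
```

```bash
python3 g.py
```

```text
t 24.00 [0.5578 0.2366 0.0498] jaw 140.09 deg q6 -2.212 F [-2.  -0.2  5.7] T [ 0.049  0.332 -0.325] e6 -0.275 op 0.538
```

Call:
servo_tool(deltas=[[[0,0,0,0.025],[0,0,0,0.05],[0,0,0,0.05],[0,0,0,0.05],[0,0,0,0.05]]])

```text
time: 24.5
eef_pos: [0.5579, 0.2365, 0.0497]
tcp_rot: [0.674, -0.214, -0.673, -0.215]
contact_force: [-2.0, 1.0, 5.9]
opening: 0.535
```

```bash
python3 g.py
```

```text
t 24.50 [0.5579 0.2365 0.0497] jaw 144.67 deg q6 -2.291 F [-2.   1.   5.9] T [ 0.066  0.302 -0.154] e6 -0.090 op 0.535
```

Call:
servo_tool(deltas=[[[0,0,0,0.025],[0,0,0,0.05],[0,0,0,0.05],[0,0,0,0.05],[0,0,0,0.05]]])

```text
time: 25.0
eef_pos: [0.558, 0.2364, 0.0497]
tcp_rot: [0.682, -0.187, -0.681, -0.188]
contact_force: [-1.9, -0.1, 5.8]
opening: 0.539
```

```bash
python3 g.py
```

```text
t 25.00 [0.558  0.2364 0.0497] jaw 149.24 deg q6 -2.371 F [-1.9 -0.1  5.8] T [-0.074  0.185  0.129] e6 0.086 op 0.539
```

Call:
servo_tool(deltas=[[[0,0,0,0.025],[0,0,0,0.05],[0,0,0,0.05],[0,0,0,0.05],[0,0,0,0.05]]])

```text
time: 25.5
eef_pos: [0.5581, 0.2364, 0.0497]
tcp_rot: [0.69, -0.16, -0.688, -0.16]
contact_force: [-0.2, 0.4, 5.7]
opening: 0.541
```

```bash
python3 g.py
```

```text
t 25.50 [0.5581 0.2364 0.0497] jaw 153.82 deg q6 -2.450 F [-0.2  0.4  5.7] T [-0.095  0.152  0.368] e6 0.405 op 0.541
```

Call:
servo_tool(deltas=[[[0,0,0,0.02],[0,0,0,0.04],[0,0,0,0.04],[0,0,0,0.04],[0,0,0,0.04]]])

```text
time: 26.0
eef_pos: [0.5582, 0.2363, 0.0498]
tcp_rot: [0.694, -0.139, -0.693, -0.139]
contact_force: [-0.5, 0.9, 5.4]
opening: 0.545
```

```bash
python3 g.py
```

```text
t 26.00 [0.5582 0.2363 0.0498] jaw 157.40 deg q6 -2.513 F [-0.5  0.9  5.4] T [-0.118  0.169  0.326] e6 0.339 op 0.545
```

Call:
servo_tool(deltas=[[[0,0,0,0.02],[0,0,0,0.02],[0,0,0,0.02],[0,0,0,0.02],[0,0,0,0.02]]])

```text
time: 26.5
eef_pos: [0.5582, 0.2363, 0.0498]
tcp_rot: [0.696, -0.128, -0.695, -0.128]
contact_force: [-1.2, -0.3, 5.7]
opening: 0.543
```

```bash
python3 g.py
```

```text
t 26.50 [0.5582 0.2363 0.0498] jaw 159.16 deg q6 -2.544 F [-1.2 -0.3  5.7] T [-0.071  0.224  0.205] e6 0.246 op 0.543
```

Call:
servo_tool(deltas=[[[0,0,0,0],[0,0,0,0],[0,0,0,0],[0,0,0,0],[0,0,0,0]]], claw=1)

```text
time: 27.0
eef_pos: [0.5571, 0.2362, 0.0482]
tcp_rot: [-0.695, 0.128, 0.695, 0.128]
contact_force: [0.2, 0.5, -0.2]
opening: 1.001
```

Call:
servo_tool(deltas=[[[0,0,0,0],[0,0,0.2,0],[0,0,0.6,0],[0,0,1,0],[0,0,1,0]]])

```text
time: 27.5
eef_pos: [0.5614, 0.2374, 0.156]
tcp_rot: [0.7, -0.126, -0.691, -0.13]
contact_force: [0.1, 1.3, 0.9]
opening: 0.998
```

```bash
python3 g.py
```

```text
t 27.50 [0.5614 0.2374 0.156 ] jaw 159.08 deg q6 -2.543 F [0.1 1.3 0.9] T [ 0.019 -0.006 -0.038] e6 -0.000 op 0.998
```

Four crests passed, at about 70, 92, 124 and 147 degrees, and the dial is released in the notch after the fourth. Now for the lever: I'll turn the wrist to a grasp with enough joint range left.

Call:
servo_tool(deltas=[[[-0.1,-0.2,0,-0.09],[-0.2,-0.4,0,-0.18],[-0.3,-0.6,0,-0.27],[-0.4,-0.8,0,-0.36],[-0.5,-0.8,0,-0.45]]], claw=0)

```text
time: 28.0
eef_pos: [0.5065, 0.1545, 0.1477]
tcp_rot: [-0.606, 0.364, 0.607, 0.363]
contact_force: [0.4, 0.5, 0.2]
opening: 0.499
```

Call:
servo_tool(deltas=[[[-0.1,-0.1,0,-0.09],[-0.2,-0.2,0,-0.18],[-0.26,-0.3,0,-0.27],[-0.26,-0.32,0,-0.36],[-0.26,-0.32,0,-0.45]]])

```text
time: 28.5
eef_pos: [0.4807, 0.1238, 0.1478]
tcp_rot: [-0.443, 0.551, 0.444, 0.551]
contact_force: [0.3, 0.5, 0.2]
opening: 0.5
```

Call:
servo_tool(deltas=[[[0,0,0,-0.09],[0,0,0,-0.18],[0,0,0,-0.27],[0,0,0,-0.36],[0,0,0,-0.45]]])

```text
time: 29.0
eef_pos: [0.4808, 0.1243, 0.1478]
tcp_rot: [-0.226, 0.67, 0.226, 0.67]
contact_force: [-0.1, -0.9, -0.0]
opening: 0.499
```

Call:
servo_tool(deltas=[[[0,0,0,-0.09],[0,0,0,-0.18],[0,0,0,-0.27],[0,0,0,-0.36],[0,0,0,-0.45]]])

```text
time: 29.5
eef_pos: [0.4809, 0.1243, 0.1478]
tcp_rot: [0.02, 0.707, -0.02, 0.707]
contact_force: [-0.1, -0.1, 0.4]
opening: 0.501
```

Call:
servo_tool(deltas=[[[0,0,0,-0.09],[0,0,0,-0.18],[0,0,0,-0.27],[0,0,0,-0.36],[0,0,0,-0.45]]])

```text
time: 30.0
eef_pos: [0.4809, 0.1242, 0.1478]
tcp_rot: [0.263, 0.656, -0.264, 0.656]
contact_force: [-0.1, 0.5, 0.4]
opening: 0.495
```

Call:
servo_tool(deltas=[[[0,0,0,-0.09],[0,0,0,-0.18],[0,0,0,-0.27],[0,0,0,-0.36],[0,0,0,-0.45]]])

```text
time: 30.5
eef_pos: [0.4809, 0.1243, 0.1478]
tcp_rot: [0.474, 0.525, -0.475, 0.524]
contact_force: [0.2, 0.5, 0.8]
opening: 0.498
```

Call:
servo_tool(deltas=[[[0,0,0,-0.08],[0,0,0,-0.08],[0,0,0,-0.08],[0,0,0,-0.08],[0,0,0,-0.08]]])

```text
time: 31.0
eef_pos: [0.4811, 0.1243, 0.1483]
tcp_rot: [-0.505, -0.495, 0.505, -0.495]
contact_force: [-0.2, 0.4, 0.3]
opening: 0.501
```

```bash
python3 g.py; python3 - <<'E'
from h import *
s,im=snap('wrist','w3.png')
c=cam('wrist',s)
print(proj(c,[[.5363,.1235,.067],[.4813,.1247,.067]]).round(1))
E
```

```text
t 31.00 [0.4811 0.1243 0.1483] jaw -91.06 deg q6 1.638 F [-0.2  0.4  0.3] T [ 0.014 -0.021  0.003] e6 -0.006 op 0.501
[[255.9 114.9]
 [255.7 196.2]]
```

View pics/w3.png

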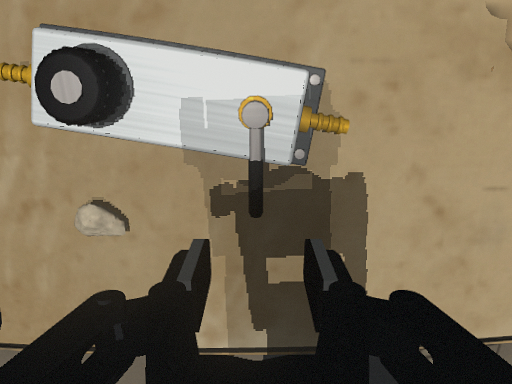

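Wrist view: pivot at (256,114) and handle tip at (256,216), exactly on the predicted line between the jaws. I descend and grasp.

Call:
servo_tool(deltas=[[[0,0,-0.4,0],[0,0,-0.8,0],[0,0,-0.98,0],[0,0,-0.98,0],[0,0,-0.98,0]]])

```text
time: 31.55
eef_pos: [0.4815, 0.1243, 0.0507]
tcp_rot: [0.505, 0.495, -0.505, 0.495]
contact_force: [-0.7, 0.4, -0.2]
opening: 0.501
```

Call:
servo_tool(deltas=[[[0,0,0,0],[0,0,0,0],[0,0,0,0],[0,0,0,0],[0,0,0,0]]], claw=-1, force=25)

```text
time: 32.05
eef_pos: [0.4825, 0.1248, 0.052]
tcp_rot: [0.506, 0.495, -0.504, 0.496]
contact_force: [-1.4, 3.0, 6.2]
opening: 0.108
```

```bash
python3 g.py; python3 - <<'E'
import numpy as np
p=np.array([.5363,.1235]);a0=178.8
P=lambda a:p+.055*np.array([np.cos(np.radians(a)),np.sin(np.radians(a))])
for a in range(0,96,5): print(a,((P(a0+a)-P(a0))*10).round(3),round(a/90,3))
E
```

```text
t 32.05 [0.4825 0.1248 0.052 ] jaw -91.09 deg q6 1.638 F [-1.4  3.   6.2] T [0.513 0.148 0.278] e6 0.251 op 0.108
0 [0. 0.] 0.0
5 [ 0.001 -0.048] 0.056
10 [ 0.006 -0.096] 0.111
15 [ 0.016 -0.143] 0.167
20 [ 0.029 -0.189] 0.222
25 [ 0.047 -0.233] 0.278
30 [ 0.068 -0.276] 0.333
35 [ 0.093 -0.317] 0.389
40 [ 0.121 -0.356] 0.444
45 [ 0.153 -0.392] 0.5
50 [ 0.188 -0.425] 0.556
55 [ 0.225 -0.455] 0.611
60 [ 0.265 -0.482] 0.667
65 [ 0.307 -0.505] 0.722
70 [ 0.351 -0.524] 0.778
75 [ 0.396 -0.54 ] 0.833
80 [ 0.443 -0.551] 0.889
85 [ 0.49  -0.558] 0.944
90 [ 0.538 -0.561] 1.0
95 [ 0.586 -0.56 ] 1.056
```

Call:
servo_tool(deltas=[[[0.001,-0.048,0,0.056],[0.006,-0.096,0,0.111],[0.016,-0.143,0,0.167],[0.029,-0.189,0,0.222],[0.047,-0.233,0,0.278]]])

```text
time: 32.55
eef_pos: [0.4874, 0.1017, 0.052]
tcp_rot: [0.386, 0.593, -0.383, 0.594]
contact_force: [-0.2, 4.5, 5.6]
opening: 0.109
```

```bash
python3 g.py
```

```text
t 32.55 [0.4874 0.1017 0.052 ] jaw -65.94 deg q6 1.150 F [-0.2  4.5  5.6] T [ 0.785 -0.115  0.157] e6 0.625 op 0.109
```

Call:
servo_tool(deltas=[[[0.021,-0.043,0,0.055],[0.046,-0.084,0,0.111],[0.074,-0.123,0,0.166],[0.106,-0.159,0,0.222],[0.141,-0.192,0,0.278]]])

```text
time: 33.05
eef_pos: [0.5017, 0.0828, 0.052]
tcp_rot: [0.249, 0.661, -0.246, 0.663]
contact_force: [0.6, 6.3, 4.2]
opening: 0.108
```

```bash
python3 g.py
```

```text
t 33.05 [0.5017 0.0828 0.052 ] jaw -40.95 deg q6 0.675 F [0.6 6.3 4.2] T [ 1.065 -0.109  0.011] e6 0.564 op 0.108
```

Smooth, with low forces. I continue to 75 degrees in 5 degree steps, then feel for the stop.

Call:
servo_tool(deltas=[[[0.037,-0.03,0,0.055],[0.077,-0.057,0,0.111],[0.119,-0.08,0,0.166],[0.163,-0.099,0,0.222],[0.163,-0.099,0,0.222]]])

```text
time: 33.55
eef_pos: [0.5182, 0.0731, 0.052]
tcp_rot: [0.131, 0.694, -0.128, 0.696]
contact_force: [1.6, 5.7, 5.7]
opening: 0.109
```

```bash
python3 g.py
```

```text
t 33.55 [0.5182 0.0731 0.052 ] jaw -21.08 deg q6 0.310 F [1.6 5.7 5.7] T [ 1.079 -0.088  0.179] e6 -0.025 op 0.109
```

Call:
servo_tool(deltas=[[[0.022,-0.008,0,0.028],[0.045,-0.016,0,0.055],[0.045,-0.016,0,0.055],[0.045,-0.016,0,0.055],[0.045,-0.016,0,0.055]]])

```text
time: 34.05
eef_pos: [0.5225, 0.0717, 0.052]
tcp_rot: [0.101, 0.699, -0.099, 0.701]
contact_force: [0.8, 5.7, 4.6]
opening: 0.109
```

```bash
python3 g.py
```

```text
t 34.05 [0.5225 0.0717 0.052 ] jaw -16.21 deg q6 0.223 F [0.8 5.7 4.6] T [ 1.04  -0.129  0.17 ] e6 0.126 op 0.109
```

Call:
servo_tool(deltas=[[[0.018,-0.005,0,0.022],[0.018,-0.005,0,0.022],[0.018,-0.005,0,0.022],[0.018,-0.005,0,0.022],[0.018,-0.005,0,0.022]]])

```text
time: 34.55
eef_pos: [0.5242, 0.0712, 0.052]
tcp_rot: [0.089, 0.7, -0.086, 0.703]
contact_force: [1.2, 5.7, 5.2]
opening: 0.108
```

```bash
python3 g.py
```

```text
t 34.55 [0.5242 0.0712 0.052 ] jaw -14.25 deg q6 0.188 F [1.2 5.7 5.2] T [ 1.102 -0.108  0.119] e6 0.090 op 0.108
```

Call:
servo_tool(deltas=[[[0.018,-0.005,0,0.022],[0.018,-0.005,0,0.022],[0.018,-0.005,0,0.022],[0.018,-0.005,0,0.022],[0.018,-0.005,0,0.022]]])

```text
time: 35.05
eef_pos: [0.5261, 0.0708, 0.052]
tcp_rot: [0.077, 0.702, -0.074, 0.704]
contact_force: [0.8, 7.2, 4.7]
opening: 0.106
```

```bash
python3 g.py
```

```text
t 35.05 [0.5261 0.0708 0.052 ] jaw -12.27 deg q6 0.152 F [0.8 7.2 4.7] T [ 1.099 -0.158  0.051] e6 0.075 op 0.106
```

Call:
servo_tool(deltas=[[[0.018,-0.003,0,0.022],[0.018,-0.003,0,0.022],[0.018,-0.003,0,0.022],[0.018,-0.003,0,0.022],[0.018,-0.003,0,0.022]]])

```text
time: 35.55
eef_pos: [0.5273, 0.0705, 0.0519]
tcp_rot: [0.065, 0.703, -0.063, 0.705]
contact_force: [-0.1, 5.8, 5.6]
opening: 0.109
```

```bash
python3 g.py
```

```text
t 35.55 [0.5273 0.0705 0.0519] jaw -10.36 deg q6 0.118 F [-0.1  5.8  5.6] T [ 1.039  0.054 -0.155] e6 -0.147 op 0.109
```

Call:
servo_tool(deltas=[[[0.018,-0.003,0,0.022],[0.018,-0.003,0,0.022],[0.018,-0.003,0,0.022],[0.018,-0.003,0,0.022],[0.018,-0.003,0,0.022]]])

```text
time: 36.05
eef_pos: [0.5276, 0.0704, 0.0519]
tcp_rot: [0.054, 0.706, -0.051, 0.704]
contact_force: [-5.4, 6.0, 10.0]
opening: 0.111
```

```bash
python3 g.py
```

```text
t 36.05 [0.5276 0.0704 0.0519] jaw -8.52 deg q6 0.085 F [-5.4  6.  10. ] T [ 0.992  0.753 -0.564] e6 -0.616 op 0.111
```

The stop is felt: the torque reversed to -0.56 N m and the motion stalled. I release, retreat and check.

Call:
servo_tool(deltas=[[[0,0,0,0],[0,0,0,0],[0,0,0,0],[0,0,0,0],[0,0,0,0]]], claw=0)

```text
time: 36.55
eef_pos: [0.5279, 0.0685, 0.0501]
tcp_rot: [0.051, 0.705, -0.051, 0.705]
contact_force: [1.6, -0.1, -0.1]
opening: 0.496
```

Call:
servo_tool(deltas=[[[0,0,0.2,0],[0,0,0.6,0],[-0.1,0,1,0],[-0.2,0,1,0],[-0.2,0,1,0]]])

```text
time: 37.05
eef_pos: [0.5077, 0.0687, 0.1511]
tcp_rot: [0.051, 0.705, -0.051, 0.706]
contact_force: [0.3, -0.2, -0.6]
opening: 0.5
```

```bash
python3 g.py; python3 - <<'E'
from h import *
snap('wrist','w4.png'); snap('top','t2.png')
a=cv2.imread('pics/t2.png')[130:270,160:360]; b=cv2.imread('pics/w4.png')
cv2.imwrite('pics/f.png',np.vstack([cv2.resize(a,(512,358)),b[:242]]))
E
```

```text
t 37.05 [0.5077 0.0687 0.1511] jaw -8.23 deg q6 0.080 F [ 0.3 -0.2 -0.6] T [-0.001 -0.003  0.038] e6 -0.004 op 0.500
```

View pics/f.png

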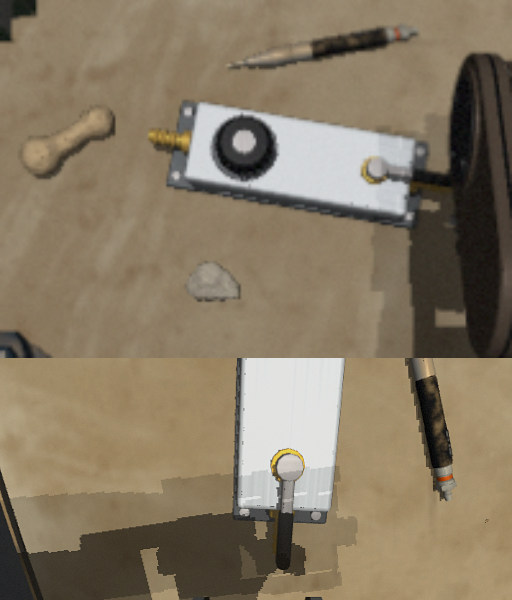

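The final picture shows the lever in line with the block: pivot at (290,467) and end at (283,562), parallel to the block's edges and pointing away from the dial. The toe, scribe and chalk have not moved.

```bash
python3 -c "
from plant import *
print(sign_off())"
```

```text
the job is handed in; nothing more can be done
None
```

The dial is set four clicks open from its closing stop, the lever is fully open, and the job was handed in at about 37 s of the 72 s allowed.

- **Closing:** I turned the dial clockwise to its seat. The resistance grew steadily at about 3 N m/rad and was held at about 0.65–0.73 N m. The highest reading was 0.73 N m, so it was never forced.
- **Four clicks:** I opened it anticlockwise and felt four separate crests. At each one the resistance reversed into a pull, at jaw angles of about 70, 92, 124 and 147 degrees. The gaps between crests were about 22, 32 and 23 degrees. I released it within about 2 degrees of the fourth notch so that it would settle there.
- **Lever:** After that I gripped the handle and swung it anticlockwise until the stop was felt, at about -0.56 N m. I then let go and backed off.
- **Last checks:** The wrist picture shows the lever parallel to the block, to within a degree or two by eye, and pointing away from the dial. The scribe, toe and chalk appear unmoved, and the force on the gripper reads about zero.

**Small disagreements:** While opening from the seat, the same torque came about 3 degrees later than it had while closing. I put this down to slight creep in the grip or sensor noise; no ridge was felt between snug and first touch. I did not check the dial's resting notch again after letting go.

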